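Turn over the status flag of the finished station

ROBOT

A 6-joint arm with a two-finger parallel gripper is mounted at the origin on the work surface. World frame = base frame: x ahead of the robot, y to its left, z up, the work surface at z = 0. Lengths are in mm, angles in rad, forces in N, time in s.
With the tool pointing down it reaches from about 300 to 775 mm from the base axis. Payload 14.6 kg.
Tool frame: the origin (TCP) lies midway between the tips of the shut fingers; the grasp point (between the pads) lies arm.pinch_z behind it (arm.pinch_z is the distance from the TCP to the grasp point, in mm); x points along the fingers, y is the direction in which the jaws open and shut, and the axes are right-handed (so a half turn about x gives the same grasp; the last joint's range is limited). The gripper opens to 94 mm and grips with 3 to 60 N. Pads are 16 mm wide; open, the fingers measure 119 mm over their backs; the gripper's body (75 mm by 177 mm) begins 78 mm behind the grasp point.
Start: joints at [1.208, 0.3, 1.521, -0, 1.321, -0.067], TCP at [160.325, 526.104, 205.446] pointing down, gripper open.
Joint ranges: [-3.03, 3.03], [-0.79, 2.21], [0.23, 2.52], [-1.04, 4.18], [0, 3.07], [-2.55, 2.55]. Speed limits (rad/s): [2.22, 2.22, 2.57, 3.14, 3.14, 3.14].

INTERFACE

Orientations are given as a rotation vector (axis times angle).
In Python, from cell import arm gives the robot as it stands.
- The arm moves only by the tool jog_arm, never from a script. Its argument "moves" is a list of rows, each an object of numbers: "hand": the opening in per cent of the stroke, from 0 (shut) to 100 (fully open); "x", "y", "z": the shift along the tool's x, y, z in m; "twist": the turn about the tool's x in rad. A call has 1 to 10 rows; each row shifts and turns the pose as measured when the row begins, along the tool's axes as they then stand; what a row does not reach is not made up. A row lasts 1/12 s, in which the tool goes at most 41.7 mm and 7.16 degrees, less where a joint would pass 70% of its speed; a pose out of reach is approached as far as the arm can. A call is refused whole if a number of a shift passes 0.0417 or a number of a turn 0.125, either way. A call with a gripper value outside its range is refused whole. The fingers move at their own pace and stop on an object; "grip_force" is the grip in N (left out, the last holds). Time passes only in rows, so rows that do not move let the fingers close. It gives the time, the measured TCP pose, the force and the opening at its end, in the units of the state.
- arm.sense(): the state, without advancing time (a new reading comes with each control period).
- arm.get_image(name): name is "scene" or "side" or "wrist"; returns a dict with "image" (400x640x3 uint8, red, green, blue), "K" (3x3 intrinsics, pixels), "T" (4x4, takes a point from camera to world coordinates). Camera axes: x right, y down, z forward; pixel columns grow to the right and rows downward; lengths in mm; the calibration is good to about 2 mm. A picture is of the moment at which its call begins. There is no depth.
- arm.sign_off(): hands the job in, once; it reports no verdict.
The state is a dict: "time": time; "joints": joint angles; "qd": joint speeds; "effort": joint torques, N m; "position": TCP position; "ee_rot": TCP orientation; "ft_force": force on the tool from outside, world axes, zero at the start; "ft_torque": the same for the moment, N m; "opening": finger opening in mm.
Only numpy, scipy, OpenCV 4.12 (cv2) and the standard library are available. Lean on these libraries where they do the work, as an engineer would, in place of code of your own. Each camera call takes 0.05 s, during which the arm holds its last target.

TASK

The round sleeve is finished: with your fingertips, push the hinged flag on the station that carries the round sleeve right over its pivot, so that its other face (the two bars) shows: raise it by pushing its upright tab, push it on over, and press it down fully flat. Push gently and do not pinch or lift anything; leave the flag of the other station and everything else where it is.

Things in the scene. Friction and masses are not known exactly. Their poses are not given: they have to be found in the camera images.
- sleeve_station: The station that carries the round sleeve: fixed aluminium ground plate 180 x 150 x 12 mm on the bench, origin under its centre; z up. In its frame the flag's pivot is at x 0, y -40, z 82 mm, hinge axis along y between two cheeks 66 mm apart that reach 8 mm above the pivot; the spigot with the sleeve is at y +40 mm.
- sleeve_pivot (a point): Middle of the hinge axis of the sleeve station's flag, 82 mm above the bench; axes as the station's (x across the hinge, y along it). The hinge is stiff (about 0.04 N m of friction): the flag stays at whatever angle it is left and does not fall by itself. Rest posts stand 42 mm either side of it along x.
- sleeve_flag (a joint): Angle (rad) of the flag on the sleeve station, the one to turn over. 0: flat on the station's -x side, tab upright, the face with one black disc on top; pi/2: upright; 3.14 (its stop): flat on the +x side, tab hanging down, the face with two black bars on top. It starts between 0 and 0.3.
- sleeve_flag_edge (a point): Middle of the free edge of the sleeve station's flag, a flat steel plate 4 mm thick, 50 mm wide, reaching 62 mm from the pivot axis. Once it stands steeply (60 degrees or more), a finger from the -x side pushes it on over the pivot; lying nearly flat beyond, it is pressed down from above near this edge.
- sleeve_tab_end (a point): Middle of the end of the push tab of that flag: a steel tab 30 mm wide, 4 mm thick, standing square to the plate on the pivot and reaching 55 mm from it. Pushed in the station's +x direction with a fingertip above the plate, about 20 mm over the pivot, it raises the flag to about 65 degrees, when it slips under the fingertip.
- hoop_station: The station that carries the square hoop: same plate and layout as the other one, fixed aluminium ground plate 180 x 150 x 12 mm on the bench, origin under its centre; z up. 
- hoop_flag (a joint): Angle (rad) of the identical flag on the hoop station; to be left alone. Starts between 0 and 0.3.
- hoop_flag_edge (a point): Middle of the free edge of the flag on the hoop station.
- sleeve_mid (a point): Centre (half-way up) of the round steel sleeve, a loose tube 52 mm across and 48 mm high that stands over a spigot on its station.
- hoop_mid (a point): Centre (half-way up) of the square steel hoop, a loose frame 64 x 64 mm and 30 mm high, over a square spigot on its station.
- spray_can: Grey can 48 mm across, 85 mm high, loose between the stations; origin under its centre.
- clamp_block: Dark steel block 45 x 45 x 30 mm with a 12 mm stud on top, loose; origin under its centre.
- screw_jar: Clear jar with black cap, 52 mm across, 65 mm high, loose; origin under its centre.
- offcut: Steel tube offcut 60 mm across, 35 mm high, loose and standing on the bench; origin under its centre.
- wrench: Wrench lying loose behind the stations.
- brush: Brush lying loose behind the stations.

How it is judged:
By the outcome, as a careful person would: the job done as asked, in the order asked, and still so for the second after the job is handed in, with the robot touching nothing.
It also fails if it takes over 42 s, if anything falls off the work surface, if the arm or the gripper's body presses on something with over 40 N, if the wrist force passes 120 N, or if a joint passes its speed limit or range.

## Working session

There is one attempt and no reset: what is moved stays moved. The work goes in short steps, Python scripts to look and compute and a tool call to move; the robot and the scene stay as the last step left them, time stands still between calls to the robot, and variables do not carry over. Pictures are saved under pics/ and viewed, and the job is handed in when it is done.

Besides the shell and the picture viewer there is one more tool, called after "Call:" as name([rows], argument=value, ...), one row to a line, values as JSON. jog_arm: Moves the arm, as the interface text tells. Its arguments: {"type":"object","properties":{"moves":{"type":"array","items":{"type":"object","properties":{"hand":{"type":"number"},"x":{"type":"number"},"y":{"type":"number"},"z":{"type":"number"},"twist":{"type":"number"}}}},"grip_force":{"type":"number"}},"required":["moves"]}

```bash
mkdir -p pics; ls; cat > h.py <<'E'
from cell import arm
import cv2, numpy as np, pickle
def shot(n,tag):
    d=arm.get_image(n); cv2.imwrite(f'pics/{tag}.png',d['image'][:,:,::-1]); pickle.dump(d,open(f'pics/{tag}.pkl','wb')); return d
def load(tag): return pickle.load(open(f'pics/{tag}.pkl','rb'))
def ray(d,u,v):
    K,T=np.array(d['K']),np.array(d['T']); r=T[:3,:3]@np.linalg.inv(K)@[u,v,1]; return T[:3,3],r/np.linalg.norm(r)
def onz(d,u,v,z):
    o,r=ray(d,u,v); return o+r*(z-o[2])/r[2]
def proj(d,p):
    K,T=np.array(d['K']),np.array(d['T']); c=T[:3,:3].T@(np.array(p)-T[:3,3]); q=K@c; return q[:2]/q[2]
def tri(d1,a,d2,b):
    o1,r1=ray(d1,*a);o2,r2=ray(d2,*b)
    s=np.linalg.lstsq(np.c_[r1,-r2],o2-o1,rcond=None)[0]
    p,q=o1+s[0]*r1,o2+s[1]*r2; return (p+q)/2,np.linalg.norm(p-q)
E
python3 - <<'E'
from h import *
for n in('scene','side','wrist'):
    d=shot(n,n+'0'); print(n,np.round(d['T'],2).tolist(),d['K'][0][0])
s=arm.sense();print(s['position'],s['ee_rot'],s['ft_force'],s['opening'],s['time'],arm.pinch_z)
E
```

```text
pics
scene [[-0.5, 0.71, -0.5, 1249.7], [0.87, 0.41, -0.29, 388.69], [-0.0, -0.58, -0.82, 1222.92], [0.0, 0.0, 0.0, 1.0]] 427.6680823187793
side [[0.99, -0.12, 0.11, 382.74], [-0.16, -0.64, 0.75, -1277.89], [-0.02, -0.76, -0.65, 1207.64], [0.0, 0.0, 0.0, 1.0]] 487.76140802349977
wrist [[0.29, 0.92, 0.25, 87.72], [0.96, -0.28, -0.08, 548.01], [-0.0, 0.26, -0.97, 383.86], [0.0, 0.0, 0.0, 1.0]] 280.2177675379535
[160.26414181 525.96086404 205.03690059] [ 0.23156478  1.55849549 -0.23276292] [0.01341973 0.35490807 0.22988806] 93.86034041810714 0.15 18.8
```

View pics/scene0.png

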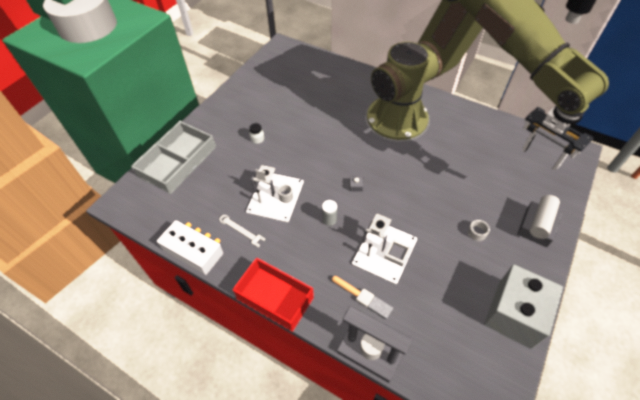

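View pics/side0.png

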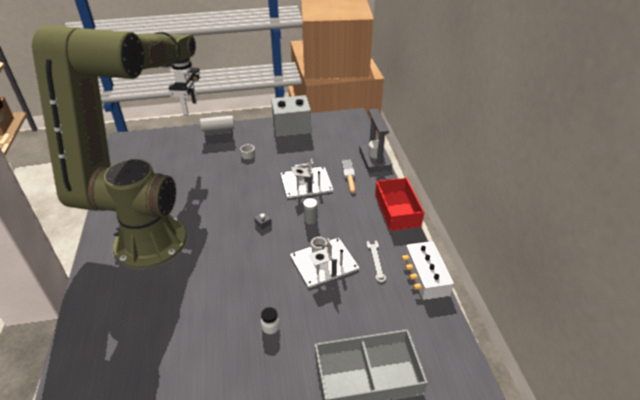

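View pics/wrist0.png

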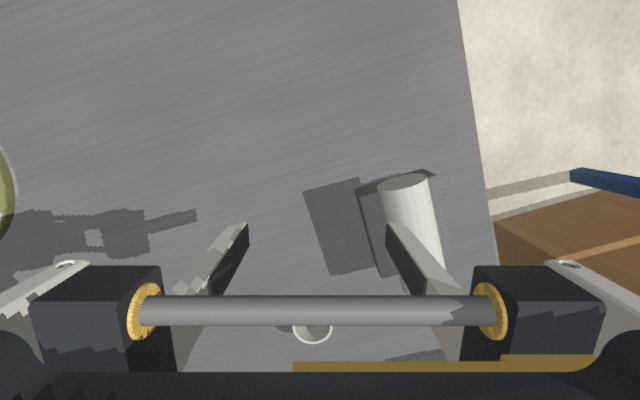

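The sleeve station is at about (275,195) in the scene view and (323,262) in the side view. The hoop station is at (385,248) and (306,182). I'll zoom in next.

```bash
python3 - <<'E'
from h import *
a=load('scene0')['image'][150:235,230:320,::-1]; b=load('side0')['image'][225:295,280:370,::-1]
A=cv2.resize(a,None,fx=6,fy=6,interpolation=cv2.INTER_CUBIC);cv2.imwrite('pics/za.png',A)
B=cv2.resize(b,None,fx=7,fy=7,interpolation=cv2.INTER_CUBIC);cv2.imwrite('pics/zb.png',B)
for n,c in(('scene0',(275,195)),('side0',(323,262))):
    d=load(n);im=d['image'];m=(im.min(2)>175).astype('uint8')
    m=cv2.morphologyEx(m,cv2.MORPH_CLOSE,np.ones((5,5)))
    cs=cv2.findContours(m,cv2.RETR_EXTERNAL,cv2.CHAIN_APPROX_NONE)[0]
    for k in cs:
        if cv2.contourArea(k)>300 and abs(k.mean((0,1))-c).max()<25:
            h=cv2.convexHull(k); r=cv2.approxPolyDP(h,4,True)[:,0]; print(n,cv2.contourArea(k),r.tolist())
            for p in r: print(np.round(onz(d,*p,12),1))
E
```

```text
scene0 1885.0 [[262, 165], [303, 180], [288, 221], [246, 211]]
[ 488.9 -323.1   12. ]
[ 473.6 -155.2   12. ]
[ 646.9 -107.6   12. ]
[ 684.  -253.8   12. ]
side0 1666.5 [[339, 239], [358, 268], [308, 285], [290, 254], [311, 242]]
[ 645.2 -122.9   12. ]
[ 678.8 -262.5   12. ]
[ 509. -303.   12.]
[ 470.4 -162.3   12. ]
[ 548.3 -119.8   12. ]
```

View pics/za.png

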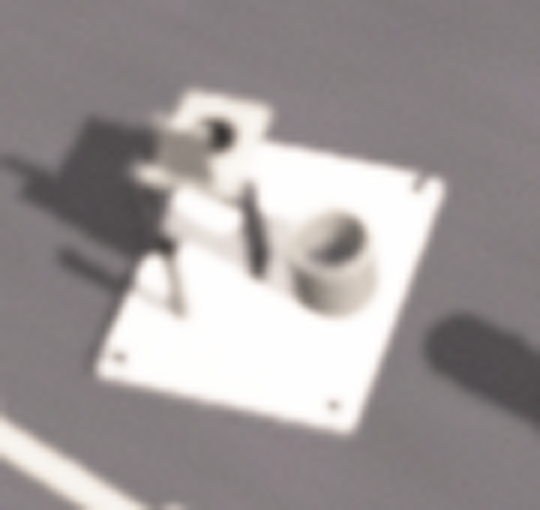

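View pics/zb.png

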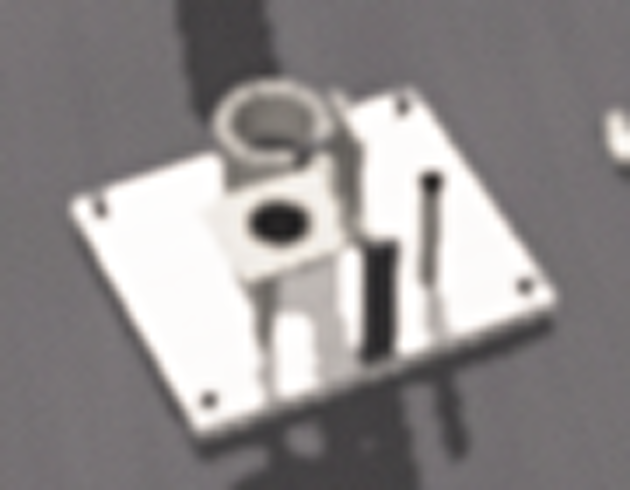

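```bash
cat >> h.py <<'E'
from scipy.spatial.transform import Rotation as R
E
python3 - <<'E'
from h import *
a,b=load('scene0'),load('side0')
# station corners order (-x,+y),(+x,+y),(+x,-y),(-x,-y)
L=np.array([[-90,75],[90,75],[90,-75],[-90,-75]])
S=[onz(a,304.2,180.8,12)[:2],onz(a,288.7,222,12)[:2],onz(a,246.3,212,12)[:2]]
D=[onz(b,290.3,254.3,12)[:2],onz(b,339.3,238.1,12)[:2],onz(b,359.3,267.9,12)[:2],onz(b,308.6,286.3,12)[:2]]
def fit(l,w):
    lc,wc=l.mean(0),w.mean(0);p=l-lc;q=w-wc
    th=np.arctan2((p[:,0]*q[:,1]-p[:,1]*q[:,0]).sum(),(p*q).sum());c,s=np.cos(th),np.sin(th);M=np.array([[c,-s],[s,c]])
    t=wc-M@lc; return th,t,np.round((l@M.T+t-w),1).tolist()
for l,w in((L[:3],S),(L,D),(np.r_[L[:3],L],S+D)):
    th,t,r=fit(l,np.array(w));print(np.degrees(th),t,r)
c,s=np.cos(th),np.sin(th)
np.save('st.npy',[t[0],t[1],th])
def W(x,y,z): return np.array([t[0]+c*x-s*y,t[1]+s*x+c*y,z])
print('pivot',W(0,-40,82))
for k,o,f,d,n in(('za',(230,150),6,a,'a'),('zb',(280,225),7,b,'b')):
    im=cv2.imread(f'pics/{k}.png')
    pts={'piv':W(0,-40,82),'tab':W(0,-40,137),'edge':W(-62,-40,82),'e1':W(-62,-65,82),'e2':W(-62,-15,82),'post':W(42,-40,78),'slv':W(0,40,60)}
    for q,p in pts.items():
        u=(proj(d,p)-o+.5)*f-.5;u=tuple(int(v) for v in u);cv2.circle(im,u,4,(0,0,255),-1);cv2.putText(im,q,u,0,.5,(255,0,0),1)
    for l in L:
        u=(proj(d,W(*l,12))-o+.5)*f-.5;cv2.circle(im,tuple(int(v) for v in u),4,(0,255,0),-1)
    cv2.imwrite(f'pics/o{n}.png',im)
s_=arm.sense();print(R.from_rotvec(s_['ee_rot']).as_matrix().round(3))
E
```

```text
14.515746239996302 [ 580.71270007 -199.57062403] [[0.2, 0.1], [-0.0, -1.0], [-0.2, 0.9]]
14.544641700220321 [ 577.85612589 -213.47689375] [[0.7, 0.3], [-1.0, 0.6], [0.8, -0.7], [-0.5, -0.2]]
14.766048641126071 [ 579.13985546 -207.55957695] [[-1.6, -8.4], [-2.0, -8.7], [-1.6, -6.6], [1.7, 5.9], [-0.1, 6.7], [2.2, 5.6], [1.2, 5.4]]
pivot [ 589.33476784 -246.23856041   82.        ]
[[-0.     0.291  0.957]
 [-0.001  0.957 -0.291]
 [-1.    -0.001 -0.   ]]
```

View pics/oa.png

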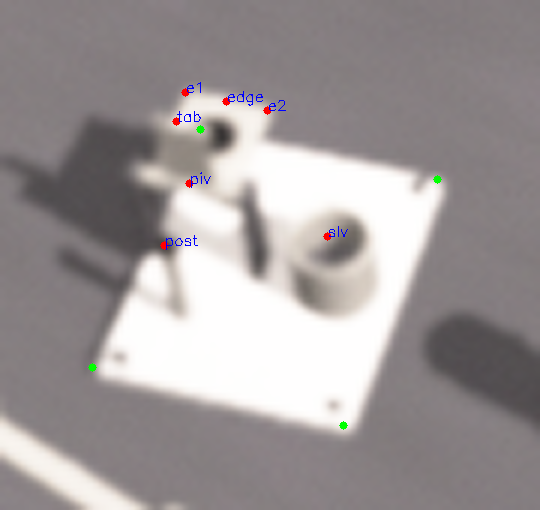

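View pics/ob.png

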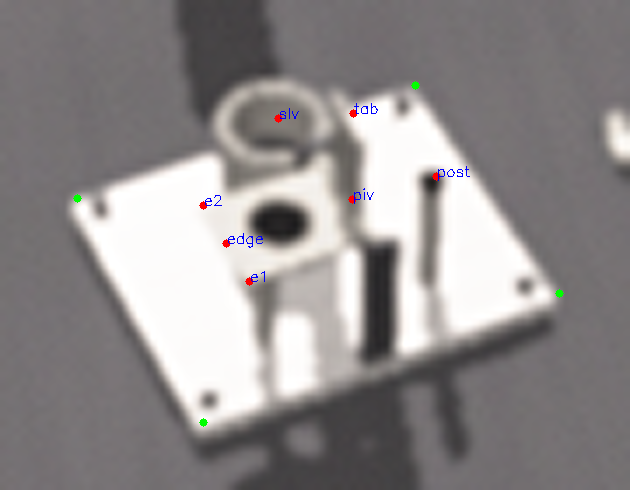

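Call:
jog_arm([
  {"hand": 0, "x": -0.003, "y": -0.0273, "z": 0.0297},
  {"hand": 0, "x": -0.003, "y": -0.0273, "z": 0.0297},
  {"hand": 0, "x": -0.003, "y": -0.0273, "z": 0.0297},
  {"hand": 0, "x": -0.003, "y": -0.0273, "z": 0.0297},
  {"hand": 0, "x": -0.003, "y": -0.0273, "z": 0.0297},
  {"hand": 0, "x": -0.003, "y": -0.0273, "z": 0.0297},
  {"hand": 0, "x": -0.003, "y": -0.0273, "z": 0.0297},
  {"hand": 0, "x": -0.003, "y": -0.0273, "z": 0.0297},
  {"hand": 0, "x": -0.003, "y": -0.0273, "z": 0.0297},
  {"hand": 0, "x": -0.003, "y": -0.0273, "z": 0.0297},
], grip_force=20)

```text
invalid input
```

Call:
jog_arm([
  {"hand": 0, "x": -0.003, "y": -0.0273, "z": 0.0297, "twist": 0.0},
  {"hand": 0, "x": -0.003, "y": -0.0273, "z": 0.0297, "twist": 0.0},
])

```text
time: 0.32
position: [199.2, 457.7, 208.9]
ee_rot: [0.225, 1.561, -0.231]
ft_force: [1.2, 0.8, 0.1]
opening: 83.7
```

Call:
jog_arm([
  {"hand": 0, "x": -0.003, "y": -0.0273, "z": 0.0297, "twist": 0.0},
  {"hand": 0, "x": -0.003, "y": -0.0273, "z": 0.0297, "twist": 0.0},
  {"hand": 0, "x": -0.003, "y": -0.0273, "z": 0.0297, "twist": 0.0},
  {"hand": 0, "x": -0.003, "y": -0.0273, "z": 0.0297, "twist": 0.0},
  {"hand": 0, "x": -0.003, "y": -0.0273, "z": 0.0297, "twist": 0.0},
  {"hand": 0, "x": -0.003, "y": -0.0273, "z": 0.0297, "twist": 0.0},
  {"hand": 0, "x": -0.003, "y": -0.0273, "z": 0.0297, "twist": 0.0},
  {"hand": 0, "x": -0.003, "y": -0.0273, "z": 0.0297, "twist": 0.0},
  {"hand": 0, "x": -0.003, "y": -0.0273, "z": 0.0297, "twist": 0.0},
])

```text
time: 1.07
position: [387.0, 133.7, 236.6]
ee_rot: [0.22, 1.561, -0.227]
ft_force: [0.0, 0.9, -0.9]
opening: 23.9
```

```bash
python3 - <<'E'
from h import *
s=arm.sense();M=R.from_rotvec(s['ee_rot']).as_matrix();print(M.round(3),s['joints'])
print(M.T@(np.array([569,-169,235])-s['position']))
E
```

```text
[[-0.002  0.281  0.96 ]
 [-0.005  0.96  -0.281]
 [-1.    -0.005 -0.001]] [ 0.24570602 -0.04467751  1.83599543 -0.00404754  1.35359301 -1.03946573]
[   2.54420703 -239.34491053  259.71716627]
```

Call:
jog_arm([
  {"hand": 0, "x": 0.0, "y": -0.0273, "z": 0.0297, "twist": 0.0},
  {"hand": 0, "x": 0.0, "y": -0.0273, "z": 0.0297, "twist": 0.0},
  {"hand": 0, "x": 0.0, "y": -0.0273, "z": 0.0297, "twist": 0.0},
  {"hand": 0, "x": 0.0, "y": -0.0273, "z": 0.0297, "twist": 0.0},
  {"hand": 0, "x": 0.0, "y": -0.0273, "z": 0.0297, "twist": 0.0},
  {"hand": 0, "x": 0.0, "y": -0.0273, "z": 0.0297, "twist": 0.0},
  {"hand": 0, "x": 0.0, "y": -0.0273, "z": 0.0297, "twist": 0.0},
  {"hand": 0, "x": 0.0, "y": -0.0273, "z": 0.0297, "twist": 0.0},
  {"hand": 0, "x": 0.0, "y": -0.02, "z": 0.02, "twist": 0.0},
])

```text
time: 1.82
position: [569.1, -182.2, 237.5]
ee_rot: [0.223, 1.559, -0.229]
ft_force: [-0.2, 1.2, -0.1]
opening: 0.2
```

Call:
jog_arm([
  {"hand": 0, "x": 0.0, "y": 0.0, "z": 0.0, "twist": 0.11},
  {"hand": 0, "x": 0.0, "y": 0.0, "z": 0.0, "twist": 0.12},
  {"hand": 0, "x": 0.0, "y": 0.0, "z": 0.0, "twist": 0.12},
  {"hand": 0, "x": 0.0, "y": 0.0, "z": 0.0, "twist": 0.12},
  {"hand": 0, "x": 0.0, "y": 0.0, "z": 0.0, "twist": 0.12},
  {"hand": 0, "x": 0.0, "y": 0.0, "z": 0.0, "twist": 0.12},
  {"hand": 0, "x": 0.0, "y": 0.0, "z": 0.0, "twist": 0.12},
  {"hand": 0, "x": 0.0, "y": 0.0, "z": 0.0, "twist": 0.12},
  {"hand": 0, "x": 0.0, "y": 0.0, "z": 0.0, "twist": 0.08},
  {"hand": 0, "x": 0.0, "y": 0.0, "z": 0.0, "twist": 0.0},
])

```text
time: 2.65
position: [569.4, -189.5, 231.1]
ee_rot: [1.052, 1.307, -1.064]
ft_force: [0.3, -0.9, 0.4]
opening: 0.4
```

```bash
python3 - <<'E'
from h import *
for n in('wrist','scene','side'): shot(n,n+'1')
s=arm.sense();M=R.from_rotvec(s['ee_rot']).as_matrix();print(s['position'],M.round(3),s['joints'],s['time'],s['ft_force'])
E
```

```text
[ 569.38669002 -189.50439465  231.29300744] [[-0.01   0.977  0.211]
 [-0.001  0.211 -0.978]
 [-1.    -0.01  -0.001]] [-0.38025342  0.40114978  1.32536703 -0.00462081  1.42369066 -0.59200656] 2.8 [-0.12790191  0.11177716  0.52226724]
```

View pics/wrist1.png

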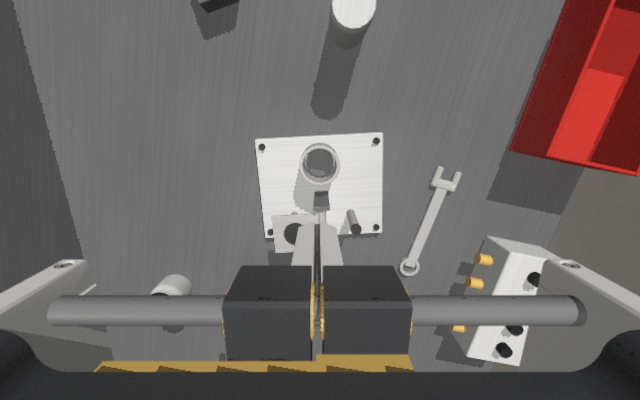

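The wrist view shows the sleeve station from above. The plate runs from about (257,139) to (383,235), with the disc face on the left (-x) at (292,233) and the sleeve at (319,162). I'll use it to settle the disagreement between the other two views.

```bash
python3 - <<'E'
from h import *
d=load('wrist1');im=d['image'][120:270,240:400,::-1];f=5
Z=cv2.resize(im,None,fx=f,fy=f,interpolation=cv2.INTER_CUBIC)[:600];cv2.imwrite('pics/zw.png',Z)
print(np.round(d['T'],3))
b=load('side1')['image'][200:310,270:390,::-1];cv2.imwrite('pics/zb1.png',cv2.resize(b,None,fx=5,fy=5,interpolation=cv2.INTER_CUBIC))
b=load('scene1')['image'][120:240,220:340,::-1];cv2.imwrite('pics/za1.png',cv2.resize(b,None,fx=5,fy=5,interpolation=cv2.INTER_CUBIC))
E
```

```text
[[ 9.79000e-01  2.00000e-01  4.30000e-02  5.55673e+02]
 [ 2.04000e-01 -9.45000e-01 -2.57000e-01 -1.15188e+02]
 [-1.10000e-02  2.60000e-01 -9.65000e-01  4.10111e+02]
 [ 0.00000e+00  0.00000e+00  0.00000e+00  1.00000e+00]]
```

View pics/zw.png

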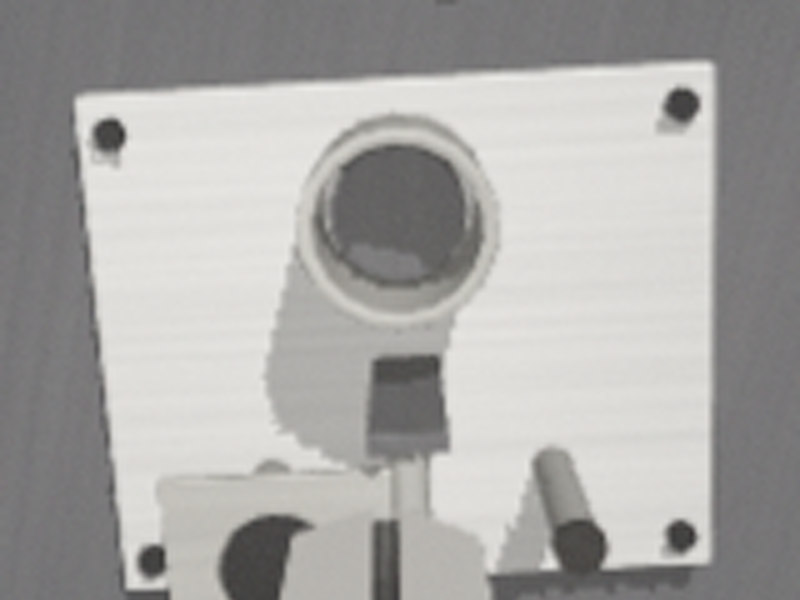

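View pics/zb1.png

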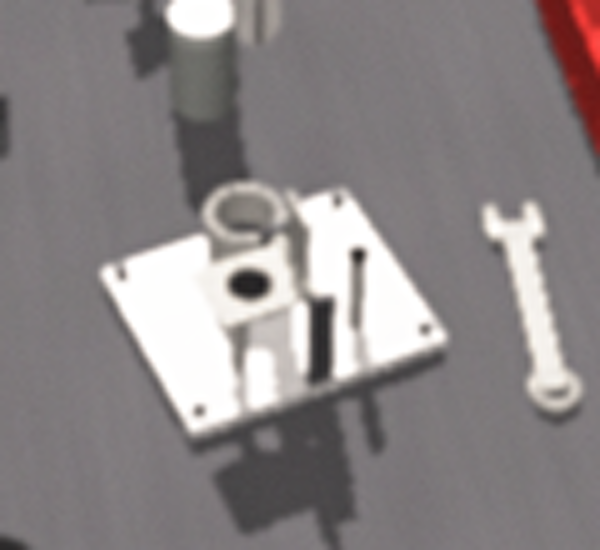

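View pics/za1.png

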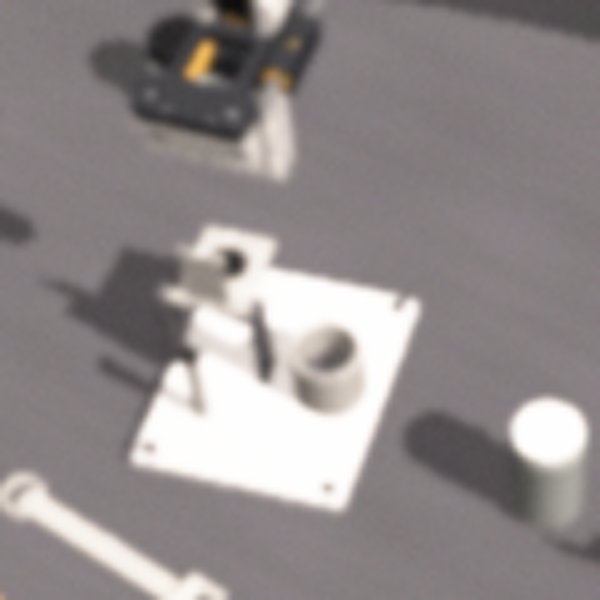

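```bash
cat >> h.py <<'E'
L=np.array([[-90,75],[90,75],[90,-75],[-90,-75]])
def fit(l,w):
    lc,wc=l.mean(0),w.mean(0);p=l-lc;q=w-wc
    th=np.arctan2((p[:,0]*q[:,1]-p[:,1]*q[:,0]).sum(),(p*q).sum());c,s=np.cos(th),np.sin(th);M=np.array([[c,-s],[s,c]])
    t=wc-M@lc; return th,t,np.round((l@M.T+t-w),1).tolist()
E
python3 - <<'E'
from h import *
d=load('wrist1')
f=lambda u,v,k,ox,oy:((u+.5)/k-.5+ox,(v+.5)/k-.5+oy)
P=[onz(d,*f(u,v,5,240,120),12)[:2] for u,v in((76,95),(714,62),(711,563),(128,590))]
print(fit(L,np.array(P)))
print('scene',fit(L[:3],np.array([onz(load('scene0'),*f(u,v,6,230,150),12)[:2] for u,v in((445,185),(352,432),(98,372))])))
print('scene1',fit(L[:3],np.array([onz(load('scene1'),*f(u,v,5,220,120),12)[:2] for u,v in((421,303),(342,511),(132,463))])))
print('side',fit(L,np.array([onz(load('side0'),*f(u,v,7,280,225),12)[:2] for u,v in((72,205),(415,92),(555,300),(200,428))])))
# TCP projections
s=arm.sense()
for n in('scene1','side1'): print(n,proj(load(n),s['position']))
E
```

```text
(np.float64(0.2580217561094647), array([ 576.42051884, -207.08632937]), [[-1.3, -0.0], [1.0, 0.9], [1.0, -0.4], [-0.7, -0.5]])
scene (np.float64(0.2536654005196643), array([ 580.03580888, -201.79551757]), [[0.2, 0.1], [-0.1, -1.0], [-0.1, 0.8]])
scene1 (np.float64(0.26123822163219795), array([ 580.98407675, -201.5950247 ]), [[1.7, -0.1], [-1.0, -0.0], [-0.7, 0.1]])
side (np.float64(0.2535885819962924), array([ 576.78335849, -211.19842003]), [[0.8, 0.4], [-0.9, 0.7], [0.6, -0.6], [-0.5, -0.5]])
scene1 [273.90157377 153.14121233]
side1 [320.23683659 206.4508454 ]
```

Call:
jog_arm([
  {"hand": 0, "x": 0.0, "y": 0.0, "z": 0.0, "twist": -0.043},
  {"hand": 0, "x": 0.0, "y": -0.01, "z": 0.03, "twist": 0.0},
  {"hand": 0, "x": 0.0, "y": -0.01, "z": 0.029, "twist": 0.0},
  {"hand": 0, "x": 0.0, "y": 0.0, "z": 0.0, "twist": 0.0},
  {"hand": 0, "x": 0.02, "y": 0.0, "z": 0.0, "twist": 0.0},
  {"hand": 0, "x": 0.03, "y": 0.0, "z": 0.0, "twist": 0.0},
  {"hand": 0, "x": 0.02, "y": 0.0, "z": 0.0, "twist": 0.0},
  {"hand": 0, "x": 0.0, "y": 0.0, "z": 0.0, "twist": 0.0},
])

```text
time: 3.47
position: [565.0, -254.1, 160.3]
ee_rot: [0.996, 1.333, -1.006]
ft_force: [-0.2, -0.3, -1.3]
opening: 0.9
```

```bash
cat >> h.py <<'E'
TH=0.257; PIV=np.array([587.2,-245.7,82.])
MS=np.array([[np.cos(TH),-np.sin(TH),0],[np.sin(TH),np.cos(TH),0],[0,0,1]])
def st():
    s=arm.sense();M=R.from_rotvec(s['ee_rot']).as_matrix()
    print('rel pivot',np.round(MS.T@(s['position']-PIV),1),'F',np.round(MS.T@s['ft_force'],1),'t',s['time'],'open',s['opening'])
    print('tool axes in station\n',(MS.T@M).round(3)); return s
def crops(tag,side=(255,190,375,300),scene=(215,120,325,220)):
    ims=[]
    for n,c in(('side',side),('scene',scene)):
        d=shot(n,n+tag);b=d['image'][c[1]:c[3],c[0]:c[2],::-1];ims.append(cv2.resize(b,(400,int(400*b.shape[0]/b.shape[1])),interpolation=cv2.INTER_CUBIC))
    h=min(i.shape[0] for i in ims);cv2.imwrite(f'pics/c{tag}.png',np.hstack([i[:h] for i in ims]))
E
python3 -c "
from h import *
st();crops('2')"
```

```text
rel pivot [-23.6  -2.4  78.3] F [-0.3 -0.2 -1.3] t 3.4667 open 0.8516725023631375
tool axes in station
 [[-0.007  1.     0.023]
 [-0.001  0.023 -1.   ]
 [-1.    -0.007  0.   ]]
```

View pics/c2.png

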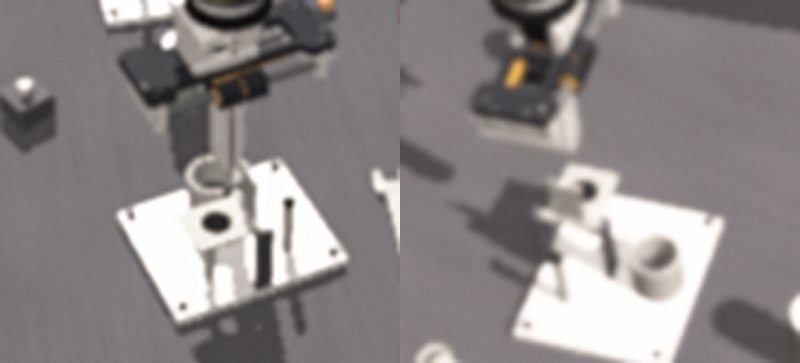

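Call:
jog_arm([
  {"hand": 0, "x": 0.02, "y": 0.0, "z": -0.002, "twist": 0.02},
  {"hand": 0, "x": 0.018, "y": 0.0, "z": 0.0, "twist": 0.0},
  {"hand": 0, "x": 0.012, "y": 0.0, "z": 0.0, "twist": 0.0},
  {"hand": 0, "x": 0.005, "y": 0.0, "z": 0.0, "twist": 0.0},
  {"hand": 0, "x": 0.0, "y": 0.0, "z": 0.0, "twist": 0.0},
])

```text
time: 3.98
position: [569.4, -253.7, 116.3]
ee_rot: [1.009, 1.309, -1.013]
ft_force: [-0.1, 1.2, 0.1]
opening: 0.3
```

```bash
python3 -c "
from h import *
st();crops('3')"
```

```text
rel pivot [-19.3  -3.2  34.3] F [0.2 1.2 0.1] t 3.9833 open 0.32975656292668726
tool axes in station
 [[ 0.005  1.     0.006]
 [-0.012  0.006 -1.   ]
 [-1.     0.005  0.012]]
```

View pics/c3.png

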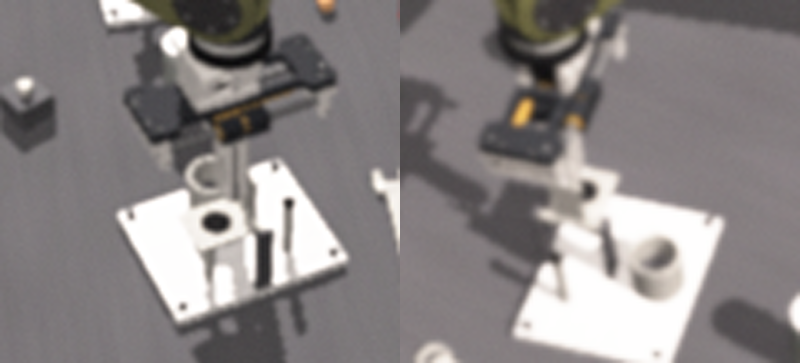

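Call:
jog_arm([
  {"hand": 0, "x": 0.01, "y": 0.0, "z": -0.003, "twist": 0.0},
  {"hand": 0, "x": 0.004, "y": 0.0, "z": 0.0, "twist": 0.0},
  {"hand": 0, "x": 0.0, "y": 0.0, "z": 0.0, "twist": 0.0},
])

```text
time: 4.33
position: [569.9, -251.3, 104.5]
ee_rot: [1.009, 1.304, -1.012]
ft_force: [-1.2, -0.2, -0.6]
opening: 0.4
```

```bash
python3 -c "
from h import *
st()"
```

```text
rel pivot [-18.1  -1.   22.5] F [-1.2  0.2 -0.6] t 4.3333 open 0.41704666154978776
tool axes in station
 [[ 0.009  1.     0.006]
 [-0.015  0.007 -1.   ]
 [-1.     0.009  0.015]]
```

Call:
jog_arm([
  {"hand": 0, "x": 0.001, "y": 0.005, "z": 0.0, "twist": 0.0},
  {"hand": 0, "x": 0.0, "y": 0.005, "z": 0.0, "twist": 0.0},
  {"hand": 0, "x": 0.0, "y": 0.005, "z": 0.0, "twist": 0.0},
  {"hand": 0, "x": 0.0, "y": 0.005, "z": 0.0, "twist": 0.0},
  {"hand": 0, "x": 0.0, "y": 0.005, "z": 0.0, "twist": 0.0},
  {"hand": 0, "x": 0.0, "y": 0.005, "z": 0.0, "twist": 0.0},
])

```text
time: 4.83
position: [600.8, -243.2, 103.9]
ee_rot: [1.008, 1.306, -1.013]
ft_force: [-1.4, 0.2, 0.7]
opening: 0.3
```

```bash
python3 -c "
from h import *
st();crops('4')"
```

```text
rel pivot [13.8 -1.  21.9] F [-1.3  0.6  0.7] t 4.8333 open 0.2571558677301499
tool axes in station
 [[ 0.007  1.     0.006]
 [-0.015  0.006 -1.   ]
 [-1.     0.007  0.015]]
```

View pics/c4.png

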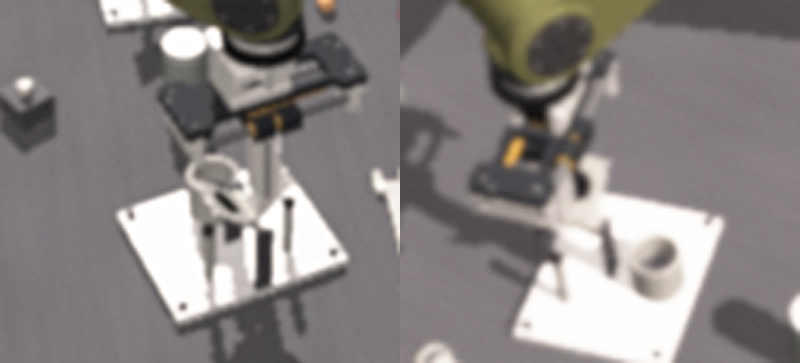

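The flag is rising. The plate is tilted in both views, and the force is about 1 N. I'll push on.

Call:
jog_arm([
  {"hand": 0, "x": 0.0, "y": 0.005, "z": 0.0, "twist": 0.0},
  {"hand": 0, "x": 0.0, "y": 0.005, "z": 0.0, "twist": 0.0},
  {"hand": 0, "x": 0.0, "y": 0.005, "z": 0.0, "twist": 0.0},
  {"hand": 0, "x": 0.0, "y": 0.005, "z": 0.0, "twist": 0.0},
])

```text
time: 5.27
position: [621.6, -237.6, 104.4]
ee_rot: [1.008, 1.305, -1.013]
ft_force: [-1.9, -0.2, 0.6]
opening: 0.1
```

```bash
python3 -c "
from h import *
st();crops('5')"
```

```text
rel pivot [35.3 -0.9 22.4] F [-1.9  0.3  0.6] t 5.2667 open 0.14108614032443112
tool axes in station
 [[ 0.008  1.     0.006]
 [-0.015  0.006 -1.   ]
 [-1.     0.008  0.015]]
```

View pics/c5.png

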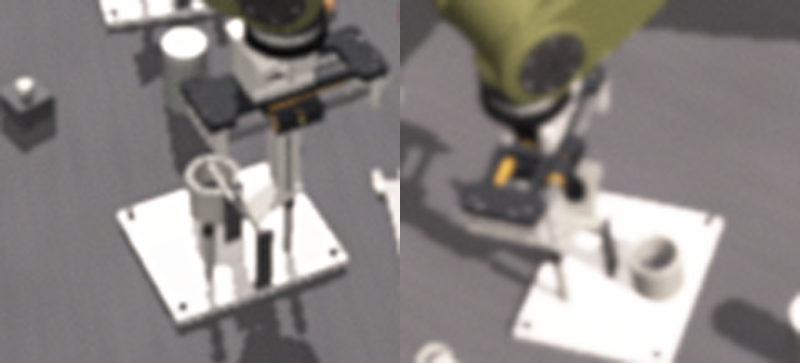

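Call:
jog_arm([
  {"hand": 0, "x": 0.0, "y": 0.005, "z": 0.0, "twist": 0.0},
  {"hand": 0, "x": 0.0, "y": 0.003, "z": 0.0, "twist": 0.0},
  {"hand": 0, "x": -0.03, "y": 0.0, "z": 0.0, "twist": 0.0},
  {"hand": 0, "x": -0.04, "y": 0.0, "z": 0.0, "twist": 0.0},
  {"hand": 0, "x": -0.04, "y": 0.0, "z": 0.0, "twist": 0.0},
  {"hand": 0, "x": 0.0, "y": 0.0, "z": 0.0, "twist": 0.0},
])

```text
time: 5.87
position: [628.9, -232.7, 215.7]
ee_rot: [1.008, 1.311, -1.014]
ft_force: [0.8, 0.2, 2.0]
opening: 0.2
```

```bash
python3 -c "
from h import *
st();crops('6')
d=load('side6')
for a in (50,60,65,70,80):
    r=np.radians(a); print(a,[np.round((proj(d,PIV+MS@[-62*np.cos(r),y,62*np.sin(r)])-[255,190])*400/120) for y in(-25,25)],np.round((proj(d,PIV+MS@[55*np.sin(r),0,55*np.cos(r)])-[255,190])*400/120))
"
```

```text
rel pivot [ 43.6   2.  133.7] F [0.8 0.  2. ] t 5.8667 open 0.1812535898029987
tool axes in station
 [[ 0.005  1.     0.007]
 [-0.011  0.007 -1.   ]
 [-1.     0.005  0.011]]
50 [array([220., 206.]), array([197., 170.])] [288. 170.]
60 [array([229., 199.]), array([206., 163.])] [293. 174.]
65 [array([234., 195.]), array([211., 159.])] [295. 177.]
70 [array([239., 192.]), array([216., 156.])] [297. 180.]
80 [array([249., 186.]), array([226., 151.])] [299. 186.]
```

View pics/c6.png

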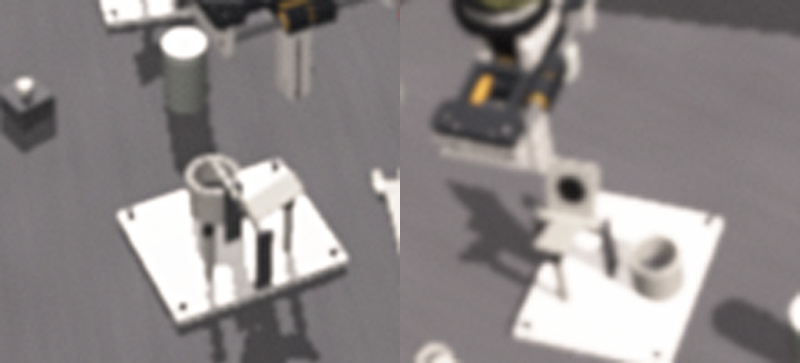

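Call:
jog_arm([
  {"hand": 0, "x": 0.0, "y": -0.035, "z": 0.002, "twist": 0.0},
  {"hand": 0, "x": 0.0, "y": -0.035, "z": 0.0, "twist": 0.0},
  {"hand": 0, "x": 0.0, "y": -0.035, "z": 0.0, "twist": 0.0},
  {"hand": 0, "x": 0.0, "y": 0.0, "z": 0.0, "twist": 0.0},
  {"hand": 0, "x": 0.035, "y": 0.0, "z": 0.0, "twist": 0.0},
  {"hand": 0, "x": 0.03, "y": 0.0, "z": 0.0, "twist": 0.0},
  {"hand": 0, "x": 0.02, "y": 0.0, "z": 0.0, "twist": 0.0},
  {"hand": 0, "x": 0.0, "y": 0.0, "z": 0.0, "twist": 0.0},
])

```text
time: 6.63
position: [519.2, -260.2, 109.5]
ee_rot: [1.009, 1.332, -1.019]
ft_force: [-0.4, 0.2, -0.5]
opening: 0.5
```

```bash
python3 -c "
from h import *
st()"
```

```text
rel pivot [-69.5   3.3  27.5] F [-0.4  0.3 -0.5] t 6.6333 open 0.46442477076587885
tool axes in station
 [[-0.011  1.     0.007]
 [ 0.003  0.007 -1.   ]
 [-1.    -0.01  -0.003]]
```

Call:
jog_arm([
  {"hand": 0, "x": -0.012, "y": 0.01, "z": 0.003, "twist": 0.0},
  {"hand": 0, "x": 0.0, "y": 0.01, "z": 0.0, "twist": 0.0},
  {"hand": 0, "x": 0.0, "y": 0.006, "z": 0.0, "twist": 0.0},
  {"hand": 0, "x": 0.0, "y": 0.006, "z": 0.0, "twist": 0.0},
  {"hand": 0, "x": 0.0, "y": 0.006, "z": 0.0, "twist": 0.0},
  {"hand": 0, "x": 0.0, "y": 0.006, "z": 0.0, "twist": 0.0},
  {"hand": 0, "x": 0.0, "y": 0.006, "z": 0.0, "twist": 0.0},
  {"hand": 0, "x": 0.0, "y": 0.006, "z": 0.0, "twist": 0.0},
  {"hand": 0, "x": 0.0, "y": 0.006, "z": 0.0, "twist": 0.0},
])

```text
time: 7.38
position: [584.2, -244.6, 119.3]
ee_rot: [1.008, 1.336, -1.021]
ft_force: [-1.5, -0.0, -0.7]
opening: 0.3
```

```bash
python3 -c "
from h import *
st();crops('7')"
```

```text
rel pivot [-2.7  1.8 37.3] F [-1.4  0.3 -0.7] t 7.3833 open 0.25353706648397323
tool axes in station
 [[-0.014  1.     0.007]
 [ 0.006  0.007 -1.   ]
 [-1.    -0.014 -0.006]]
```

View pics/c7.png

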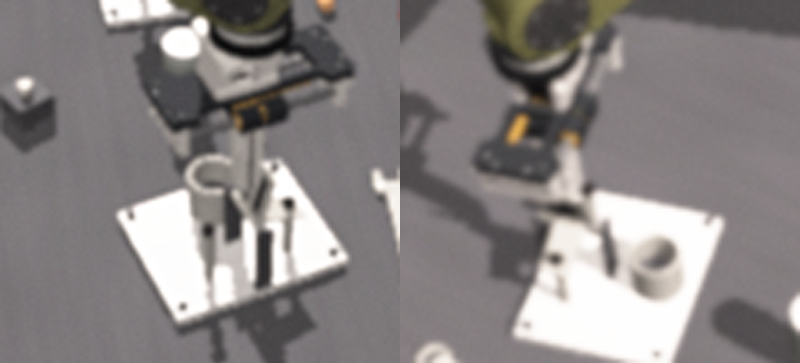

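Call:
jog_arm([
  {"hand": 0, "x": 0.001, "y": 0.006, "z": 0.001, "twist": 0.0},
  {"hand": 0, "x": 0.001, "y": 0.006, "z": 0.0, "twist": 0.0},
  {"hand": 0, "x": 0.002, "y": 0.006, "z": 0.0, "twist": 0.0},
  {"hand": 0, "x": 0.002, "y": 0.006, "z": 0.0, "twist": 0.0},
  {"hand": 0, "x": 0.002, "y": 0.006, "z": 0.0, "twist": 0.0},
])

```text
time: 7.9
position: [615.3, -237.5, 110.3]
ee_rot: [1.009, 1.336, -1.021]
ft_force: [-0.7, -0.3, -0.2]
opening: 0.5
```

```bash
python3 -c "
from h import *
st();crops('8')"
```

```text
rel pivot [29.2  0.8 28.3] F [-0.7 -0.1 -0.2] t 7.9 open 0.5441028222458943
tool axes in station
 [[-0.014  1.     0.007]
 [ 0.006  0.007 -1.   ]
 [-1.    -0.014 -0.006]]
```

View pics/c8.png

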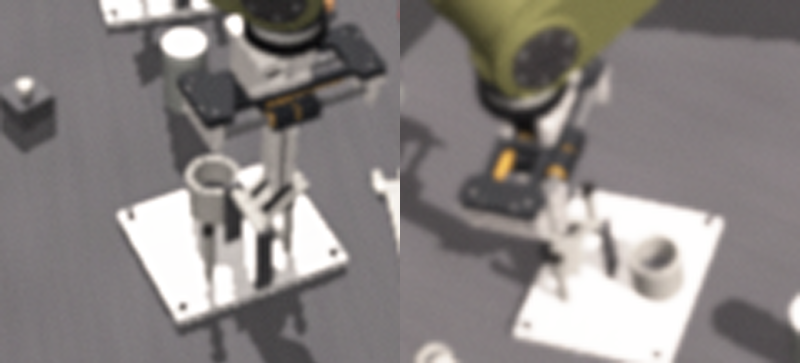

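Call:
jog_arm([
  {"hand": 0, "x": 0.006, "y": 0.005, "z": 0.0, "twist": 0.0},
  {"hand": 0, "x": 0.006, "y": 0.004, "z": 0.0, "twist": 0.0},
  {"hand": 0, "x": 0.005, "y": 0.002, "z": 0.0, "twist": 0.0},
  {"hand": 0, "x": 0.003, "y": 0.0, "z": 0.0, "twist": 0.0},
])

```text
time: 8.33
position: [627.0, -234.1, 88.4]
ee_rot: [1.008, 1.336, -1.02]
ft_force: [-0.0, 0.4, 0.5]
opening: 0.1
```

```bash
python3 -c "
from h import *
st();crops('9')"
```

```text
rel pivot [41.5  1.1  6.4] F [0.1 0.4 0.5] t 8.3333 open 0.13603209459302337
tool axes in station
 [[-0.013  1.     0.007]
 [ 0.006  0.007 -1.   ]
 [-1.    -0.013 -0.006]]
```

View pics/c9.png

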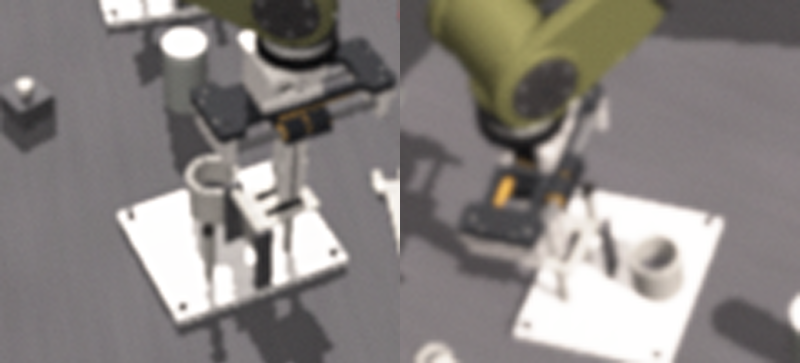

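Nearly flat, with the two bars visible. I'll press down in small steps until the force rises.

Call:
jog_arm([
  {"hand": 0, "x": 0.002, "y": 0.003, "z": 0.0, "twist": 0.0},
  {"hand": 0, "x": 0.002, "y": 0.0, "z": 0.0, "twist": 0.0},
])

```text
time: 8.6
position: [629.7, -233.5, 84.7]
ee_rot: [1.009, 1.335, -1.02]
ft_force: [0.9, 0.5, 0.2]
opening: 0.7
```

```bash
python3 -c "
from h import *
st()"
```

```text
rel pivot [44.2  1.   2.7] F [0.9 0.2 0.2] t 8.6 open 0.6603600280912512
tool axes in station
 [[-0.013  1.     0.007]
 [ 0.006  0.007 -1.   ]
 [-1.    -0.013 -0.006]]
```

Call:
jog_arm([
  {"hand": 0, "x": 0.001, "y": 0.0, "z": 0.0, "twist": 0.0},
  {"hand": 0, "x": 0.001, "y": 0.0, "z": 0.0, "twist": 0.0},
])

```text
time: 8.77
position: [629.8, -233.6, 84.0]
ee_rot: [1.008, 1.335, -1.02]
ft_force: [-5.8, 1.7, 12.8]
opening: 0.3
```

Firm stop at z = 84 mm with 13 N, which is exactly the top surface of a flat plate. I'll retract and check.

Call:
jog_arm([
  {"hand": 0, "x": 0.0, "y": 0.0, "z": 0.0, "twist": 0.0},
  {"hand": 0, "x": -0.02, "y": 0.0, "z": 0.0, "twist": 0.0},
  {"hand": 0, "x": -0.04, "y": 0.0, "z": 0.0, "twist": 0.0},
  {"hand": 0, "x": -0.04, "y": 0.0, "z": 0.0, "twist": 0.0},
  {"hand": 0, "x": -0.04, "y": 0.0, "z": 0.0, "twist": 0.0},
  {"hand": 0, "x": 0.0, "y": -0.03, "z": -0.03, "twist": 0.0},
  {"hand": 0, "x": 0.0, "y": -0.03, "z": -0.03, "twist": 0.0},
  {"hand": 0, "x": 0.0, "y": -0.02, "z": 0.0, "twist": 0.0},
  {"hand": 0, "x": 0.0, "y": 0.0, "z": 0.0, "twist": 0.0},
])

```text
time: 9.52
position: [541.9, -198.5, 236.7]
ee_rot: [1.01, 1.321, -1.015]
ft_force: [-0.2, -0.6, -0.2]
opening: 0.5
```

```bash
python3 -c "
from h import *
st();crops('10');shot('wrist','wrist10')
d=load('side10')
im=cv2.imread('pics/c10.png')
for a in (0,10):
    r=np.radians(a); print(a,[np.round((proj(d,PIV+MS@[62*np.cos(r)-2*np.sin(r),y,62*np.sin(r)+2])-[255,190])*400/120) for y in(-25,25)])
d0,d1=load('side0')['image'],d['image']
x=(np.abs(d0.astype(int)-d1).max(2)>40).astype('uint8')*255
cv2.imwrite('pics/diff.png',np.hstack([cv2.resize(d1[:,:,::-1],(400,250)),cv2.cvtColor(cv2.resize(x,(400,250)),cv2.COLOR_GRAY2BGR)]))
"
```

```text
rel pivot [-31.8  57.2 154.7] F [-0.4 -0.5 -0.2] t 9.5167 open 0.4902130105413893
tool axes in station
 [[-0.002  1.     0.007]
 [-0.003  0.007 -1.   ]
 [-1.    -0.002  0.003]]
0 [array([318., 206.]), array([294., 172.])]
10 [array([318., 199.]), array([293., 164.])]
```

View pics/c10.png

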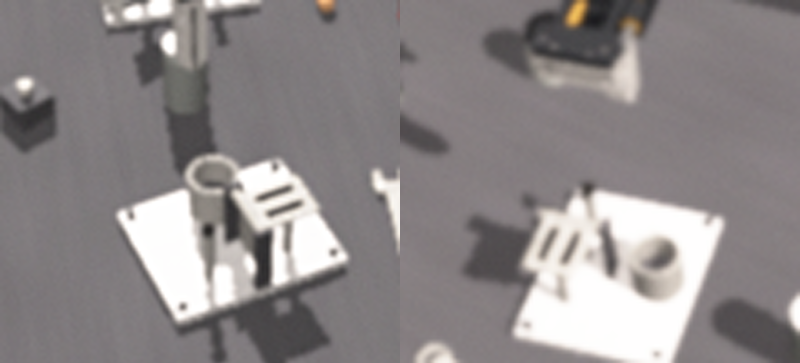

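View pics/diff.png

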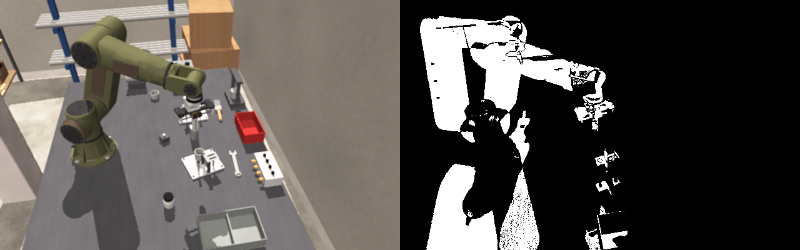

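View pics/wrist10.png

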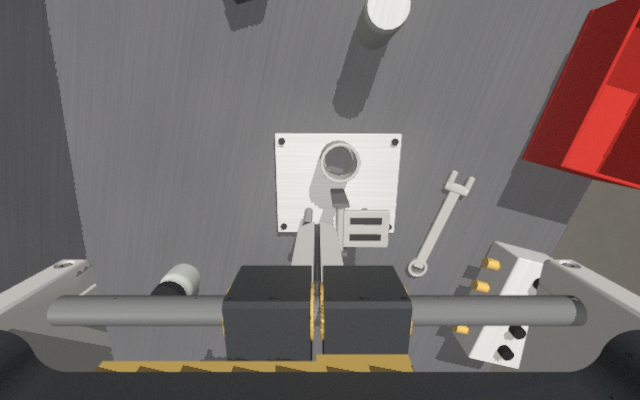

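The two bars show. The near edge corner at about (318,210) in the side crop matches the flat prediction of (318,206), against (318,199) for 10° up. The sleeve is unchanged and the arm is clear, so I'm handing in.

```bash
python3 -c "
from h import *
print(arm.sign_off())"
```

```text
the job is handed in; nothing more can be done
None
```

The sleeve station's flag is turned right over: it lies flat on the +x side with the two bars on top. I raised it to about 65–70° with shut fingertips on the tab, pushed it over the pivot from the -x side, and pressed it down near its free edge. The job was handed in at about 9.5 s of the 42 s.

**Last checks:**
- **Flat:** the press met a firm stop at z = 84.0 mm with about 13 N, which is the expected top surface of a flat plate. The side view also fits a flat flag. The camera check resolves only to several degrees, so the stop is the firmer evidence.
- **Forces:** every reading while I was pushing was 2 N or less, and nothing was pinched or lifted.
- **Other things:** the side-view comparison shows no change beyond the arm, its shadows and this flag. The gripper partly covered the hoop station in that view, so its flag was not clearly seen, but the arm did not go near it. The arm was clear of everything at hand-in.

**What disagreed or failed:** the scene and side cameras put the station about 10 mm apart in y. I used the wrist camera's value, which lay between them. One move call was refused as "invalid input", with no effect on the scene.

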